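# Open the glove-care chest onto its stop and put the long brush away

## Task

Open the wooden glove-care chest on the shop counter: lift its stiff lid by the carrying handle and lean it fully back until it rests on its stop rail, without banging it. Then put the long brush away in the empty left compartment, lying flat with its bristles down; set it down, don't drop it. Leave the jars and the other things on the counter where they are.

Things in the scene. Friction and masses are not known exactly. Their poses are not given: they have to be found in the camera images.
- chest: dark wooden chest fixed to the counter, 180 mm deep (x), 270 wide (y); walls 8 mm thick, 80 high; floor 8 mm. Origin: centre of its underside; x from front (robot side) to hinged back, y to its left seen from the robot, z up. A partition along x at y = 0 (6 mm thick, top 63 mm above the counter) makes two compartments of 164 x 124 mm: the left (+y) is empty, the right holds two jars.
- lid (a joint): lid angle, rad: 0 shut, grows as it opens, 1.85 (16 degrees past upright) on the stop. Starts at 0 to 0.15. Hinge line: the chest's back top edge. Stiff hinge, friction about 0.52 N m: the lid stays where it is left and must be pushed right to the stop, where it stops dead. Lid: flat dark wooden board 12 mm thick, about 0.4 kg, reaching 186 mm from the hinge, 276 mm wide.
- stop_rail (a point): middle of the black rubber stop rail behind the chest: a bar 12 mm thick and 230 mm long, parallel to the hinge, on two thin steel brackets; 121 mm behind the chest's centre, 123 mm above the counter. The open lid's outer face rests on it.
- lid_hinge (a point): middle of the hinge line, 90 mm behind the chest's centre, 80 mm above the counter, at the lid's underside. Axes turn with the lid (the chest's axes at lid angle 0): y along the hinge, -x along the lid's inner face to its free edge, z the normal of its outer face.
- lid_handle (a point): middle of the carrying handle's bar: round steel, 12 mm thick, 110 mm long, parallel to the hinge on two end posts, mid-lid: 90 mm from the hinge along the lid, 35 mm above the outer face (47 above the inner), 29 mm clear under it. Axes as lid_hinge. Near upright the 96 mm of lid beyond it block a gripper on the bar; the last part is pushed from the lid's inner side.
- long_brush: the long brush: a pale wooden back 140 mm (x) by 52 mm (y) by 18 mm with a dark bristle block (130 by 44 by 30 mm, rigid) below, 48 mm high in all, 0.16 kg, lying bristles down on the counter. Origin: centre of the underside of the bristles; x along its length, z up out of the back. Grip it across its width (52 mm) by the back, 30 to 48 mm above its origin.
- compartment (a point): centre of the inner floor of the chest's empty left compartment, 8 mm above the counter; axes as the chest's. The brush fits in lengthwise along x.
- short_brush: the short brush, not part of the job: same build, 85 by 42 by 48 mm; origin under its centre.
- wax_jar: brown wax jar on the counter, 68 mm across, 65 mm high; origin under its centre.
- glove_mallet: wooden glove mallet lying on the counter: head 90 mm wide and 64 mm across, at +x of its origin, handle 160 mm along x; origin below the handle's middle, on the counter.
- cream_jar: small jar standing in the chest's right compartment (front), 48 mm across, 50 mm high; origin under its centre.
- oil_jar: small jar standing in the chest's right compartment (back), 48 mm across, 50 mm high; origin under its centre.
There are look-alikes about, which are no part of the job. Leave any orange look-alike of the long_brush alone.

How it is judged:
By the outcome, as a careful person would: the job done as asked, in the order asked, and still so for the second after the job is handed in, with the robot touching nothing.
It also fails if it takes over 69 s, if anything falls off the work surface, if the arm or the gripper's body presses on something with over 40 N, if the wrist force passes 120 N, or if a joint passes its speed limit or range.

## Robot

A 7-joint arm with a two-finger parallel gripper is mounted at the origin on the work surface. World frame = base frame: x ahead of the robot, y to its left, z up, the work surface at z = 0. Lengths are in m, angles in rad, forces in N, time in s.
With the tool pointing down it reaches from about 0.425 to 0.925 m from the base axis. Payload 6.8 kg.
Tool frame: the origin (TCP) lies at the very end of the fingers, on their centre line; the grasp point (between the pads) lies 19 mm behind it; z points along the fingers, y is the line along which they close (so a half turn about z gives the same grasp; the last joint's range is limited). The gripper opens to 85 mm and grips with 20 to 120 N. Pads are 22 mm wide; open, the fingers measure 114 mm over their backs; the gripper's body (76 mm by 85 mm) begins 54 mm behind the grasp point. The pads swing forward as they close: fully open they stand 13 mm farther back than shut.
Start: joints at [-1.296, 0.477, 0.022, 1.555, -0.011, 1.109, -0.083], TCP at [0.252, 0.626, 0.231] pointing down, gripper open.
Joint ranges: [-2.96, 2.96], [-0.34, 2.1], [-1.41, 1.46], [0.24, 2.44], [-1.37, 4.51], [0.17, 1.92], [-2.96, 2.96]. Speed limits (rad/s): [2.39, 2.39, 3.14, 3.14, 3.14, 3.14, 3.14].

## Interface

Orientations are given as a 3x3 rotation matrix whose columns are the frame's x, y, z axes.
In Python, from rig import bot gives the robot as it stands.
- The arm moves only by the tool drive_tool, never from a script. Its argument "steps" is a list of rows, each an object with "translation": the shift along the tool's x, y, z in cm, a list of three; "twist": the turn about the tool's z in degrees; "gripper": the finger opening in cm, from 0 to 8.54. In form: [{"translation": [tx, ty, tz], "twist": twist, "gripper": gripper}, ...]. A call has 1 to 12 rows; each row shifts and turns the commanded pose from where the row before left it, along the tool's axes as they then stand; what a row does not reach is not made up. A row lasts 1/10 s, in which the tool goes at most 50 mm and 8.59 degrees, less where a joint would pass 70% of its speed; a pose out of reach is approached as far as the arm can. A call with a gripper value outside its range is refused whole. The fingers move at their own pace and stop on an object; "grip_force" is the grip in N (left out, the last holds). Time passes only in rows, so rows that do not move let the fingers close. It gives the time, the measured TCP pose, the force, the opening and the grip force at its end, in the units of the state.
- bot.get_obs(): the state, without advancing time (a new reading comes with each control period).
- bot.camera(name): name is "scene" or "top" or "wrist"; returns a dict with "pixels" (420x560x3 uint8, red, green, blue), "fx", "fy", "cx", "cy" (pixels), "k1" (the pictures are not rectified: a ray, as slopes to the right and down, at radius r is drawn at 1 + k1 r^2 times it, then the intrinsics apply), "rvec" (rotation vector, rad) and "tvec" (3), from world to camera coordinates, as OpenCV has them. Camera axes: x right, y down, z forward; pixel columns grow to the right and rows downward; lengths in m; the calibration is good to about 2 mm. A picture is of the moment at which its call begins. There is no depth.
- bot.job_done(): hands the job in; it is judged then, once.
The state is a dict: "clock": time; "q": joint angles; "joint_velocities": joint speeds; "joint_efforts": joint torques, N m; "eef_pos": TCP position; "orientation": TCP orientation; "ft_force": force on the tool from outside, world axes, zero at the start; "moment": the same for the moment, N m; "finger_gap": finger opening in m; "finger_force": force on a finger pad.
Only numpy, scipy, OpenCV 4.12 (cv2) and the standard library are available. Lean on these libraries where they do the work, as an engineer would, in place of code of your own. Each camera call takes 0.05 s, during which the arm holds its last target. There are 200 camera calls.

## Working session

There is one attempt and no reset: what is moved stays moved. The work goes in short steps, Python scripts to look and compute and a tool call to move; the robot and the scene stay as the last step left them, time stands still between calls to the robot, and variables do not carry over. Pictures are saved under pics/ and viewed, at most 10 in all, crops included, and the job is handed in when it is done.

Besides the shell and the picture viewer there is one more tool, called after "Emit:" as a command line: name --argument value ..., lists and objects as JSON in quotes. drive_tool: Moves the arm, as the interface text tells. Its arguments: {"type":"object","properties":{"steps":{"type":"array"},"grip_force":{"type":"number"}},"required":["steps"]}

```bash
mkdir -p pics; ls; cat > h.py <<'E'
import numpy as np, cv2
from rig import bot
def cam(n,f=None):
    c=bot.camera(n)
    if f: cv2.imwrite('pics/'+f,c['pixels'][:,:,::-1])
    return c
def ray(c,u,v):
    d=np.array([(u-c['cx'])/c['fx'],(v-c['cy'])/c['fy']]);s=d.copy()
    for _ in range(20): s=d/(1+c['k1']*(s@s))
    R=cv2.Rodrigues(np.array(c['rvec'],float))[0];t=np.array(c['tvec'],float).ravel()
    return -R.T@t, R.T@np.array([s[0],s[1],1])
def onz(c,u,v,z):
    o,d=ray(c,u,v); return o+d*(z-o[2])/d[2]
def proj(c,p):
    R=cv2.Rodrigues(np.array(c['rvec'],float))[0];t=np.array(c['tvec'],float).ravel()
    q=R@np.array(p)+t;s=q[:2]/q[2];s=s*(1+c['k1']*(s@s))
    return np.array([c['fx']*s[0]+c['cx'],c['fy']*s[1]+c['cy']])
def obs():
    o=bot.get_obs()
    for k in o: print(k,np.round(o[k],4).tolist())
    return o
E
python3 - <<'E'
from h import *
a=cam('top'); b=cam('scene')
cv2.imwrite('pics/top0.png',a['pixels'][:,:,::-1]);cv2.imwrite('pics/scene0.png',b['pixels'][:,:,::-1])
for c in(a,b): print({k:np.round(c[k],3) if k!='pixels' else 0 for k in c}, ray(c,280,210)[0])
obs()
E
```

```text
pics
{'pixels': 0, 'fx': np.float64(511.945), 'fy': np.float64(511.945), 'cx': np.float64(270.082), 'cy': np.float64(206.981), 'k1': np.float64(-0.136), 'rvec': array([ 2.197, -2.176,  0.084]), 'tvec': array([0.041, 0.509, 1.531])} [0.39621025 0.05105373 1.56336746]
{'pixels': 0, 'fx': np.float64(392.717), 'fy': np.float64(392.717), 'cx': np.float64(278.851), 'cy': np.float64(209.157), 'k1': np.float64(-0.043), 'rvec': array([ 1.993,  1.076, -0.521]), 'tvec': array([-0.316, -0.171,  1.554])} [ 1.28972118 -0.4926508   0.79974051]
clock 0.1
q [-1.2961, 0.4777, 0.0224, 1.5564, -0.0115, 1.1093, -0.0831]
joint_velocities [0.0007, -0.0024, -0.0006, -0.0023, 0.0013, 0.0001, 0.0007]
joint_efforts [0.0047, -59.7763, 1.6138, -28.1958, 0.0128, 0.005, -0.0]
eef_pos [0.2519, 0.6256, 0.2304]
orientation [[-0.9276, 0.3735, -0.0005], [0.3735, 0.9276, -0.0016], [-0.0001, -0.0017, -1.0]]
ft_force [0.137, 1.4945, -0.2554]
moment [-0.0381, -0.0258, 0.0187]
finger_force 0.0
finger_gap 0.0851
```

View pics/top0.png

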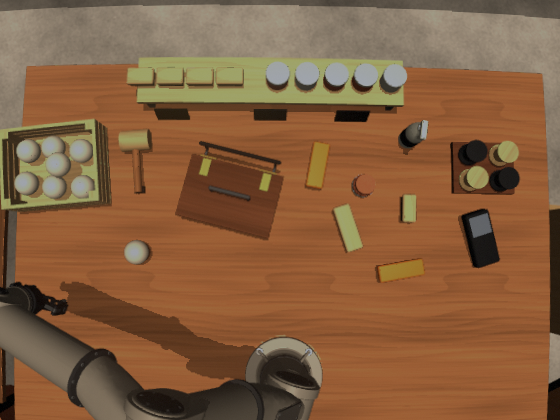

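View pics/scene0.png

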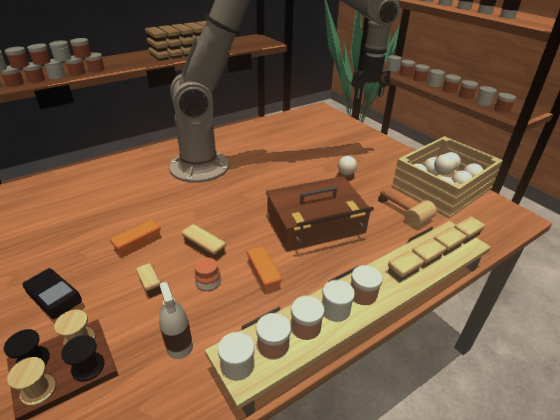

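The top view shows the chest at about (230,195), its handle from (209,188) to (251,199), and the rail from (200,144) to (280,164). The pale long brush is at (348,228). The orange look-alikes are at (317,165) and (401,270).

```bash
python3 - <<'E'
from h import *
a=cam('top');b=cam('scene')
I=a['pixels'][125:260,160:380]; J=b['pixels'][165:295,170:390]
I=cv2.resize(I,None,fx=3.5,fy=3.5,interpolation=2)[:,:,::-1]
# brighten
I=np.clip(255*(I/255.)**.6,0,255).astype('uint8')
cv2.imwrite('pics/crop.png',I)
hsv=cv2.cvtColor(a['pixels'],cv2.COLOR_RGB2HSV)
print(hsv[228,348],hsv[165,317],hsv[250,310])
m=((hsv[...,0]>20)&(hsv[...,0]<32)&(hsv[...,2]>120)).astype('uint8')
m[:, :325]=0;m[:,430:]=0;m[:195]=0
n,l,s,c=cv2.connectedComponentsWithStats(m)
for i in range(1,n):
    if s[i,4]>100:
        ct=cv2.findContours((l==i).astype('uint8'),0,2)[0][0]
        r=cv2.minAreaRect(ct);P=np.array([onz(a,*p,.048)[:2] for p in cv2.boxPoints(r)])
        print(s[i],P.round(4).tolist(),P.mean(0),[np.linalg.norm(P[1]-P[0]),np.linalg.norm(P[2]-P[1])])
        e=P[1]-P[0] if np.linalg.norm(P[1]-P[0])>np.linalg.norm(P[2]-P[1]) else P[2]-P[1]
        print('yaw',np.degrees(np.arctan2(e[1],e[0])))
for n,u,v,z in [('hL',209,188,.13),('hR',251,199,.13),('rL',200,144,.123),('rR',280,164,.123),('FL',177,213,.092),('FR',270,237,.092),('BL',193,156,.092),('BR',283,184,.092)]: print(n,onz(a,u,v,z))
E
```

```text
[ 32  95 163] [ 22 172 157] [ 12 169 143]
[404 195  12  27 153] [[0.5462, -0.3566], [0.5466, -0.3905], [0.4682, -0.3896], [0.468, -0.3559]] [ 0.50723853 -0.37312465] [np.float64(0.03383313838517038), np.float64(0.07833961135575712)]
yaw 179.35422259566172
[334 204  28  47 299] [[0.5045, -0.143], [0.5194, -0.188], [0.3907, -0.2296], [0.3761, -0.1847]] [ 0.44768115 -0.18630209] [np.float64(0.047392158893795576), np.float64(0.1352528032723456)]
yaw -162.06691237341022
[380 263  29  17 261] [[0.3309, -0.2816], [0.3449, -0.3661], [0.3068, -0.3725], [0.293, -0.2881]] [ 0.31889981 -0.32705523] [np.float64(0.0856308744523971), np.float64(0.038671950198176056)]
yaw -80.63199830172357
hL [0.55224948 0.21848121 0.13      ]
hR [0.52222693 0.09961451 0.13      ]
rL [0.67930285 0.24772001 0.123     ]
rR [0.62347344 0.01870979 0.123     ]
FL [0.48298332 0.31447826 0.092     ]
FR [0.41660897 0.04506721 0.092     ]
BL [0.64978538 0.27161811 0.092     ]
BR [0.57001448 0.0088929  0.092     ]
```

View pics/crop.png

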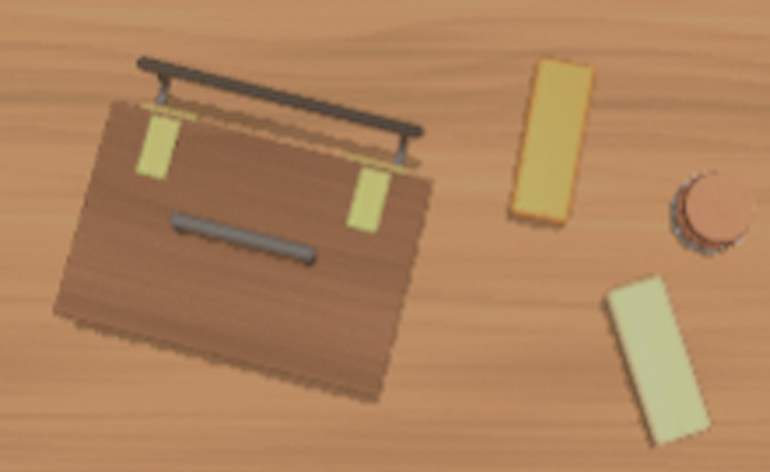

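```bash
python3 - <<'E'
from h import *
b=cam('scene')
J=b['pixels'][165:265,255:385]
J=cv2.resize(J,None,fx=6,fy=6,interpolation=2)[:,:,::-1]
cv2.imwrite('pics/crop2.png',np.clip(255*(J/255.)**.6,0,255).astype('uint8'))
a=cam('top')
# predicted pixels in the scene view, crop coordinates
c=np.array([.534,.162]);y=np.deg2rad(-13.9);X=np.array([np.cos(y),np.sin(y)]);Y=np.array([-X[1],X[0]])
h=c+.09*X
for th in (0,.075,.15):
    for s in (-.055,.055):
        p=h+X*(-.09*np.cos(th)+.047*np.sin(th))+s*Y; z=.08+.09*np.sin(th)+.047*np.cos(th)
        print(th,s,(proj(b,[*p,z])-[255,165])*6, proj(a,[*p,z]))
for s in (-.115,.115): print('rail',(proj(b,[*(c+.121*X+s*Y),.123])-[255,165])*6,proj(a,[*(c+.121*X+s*Y),.123]))
E
```

```text
0 -0.055 [271.48338953 176.93658568] [247.8355208 199.5724882]
0 0.055 [468.93063381 138.28013218] [210.17841359 189.89870344]
0.075 -0.055 [274.97042597 170.12558557] [248.08342933 198.06909463]
0.075 0.055 [473.42892358 131.43252219] [210.26091159 188.35724084]
0.15 -0.055 [278.84065202 164.2607096 ] [248.38149973 196.39501726]
0.15 0.055 [478.34176921 125.50011526] [210.40094638 186.6475724 ]
rail [249.90994011 350.7607256 ] [279.08953113 163.86628978]
rail [689.25975434 254.90547808] [201.09701606 144.0817061 ]
```

View pics/crop2.png

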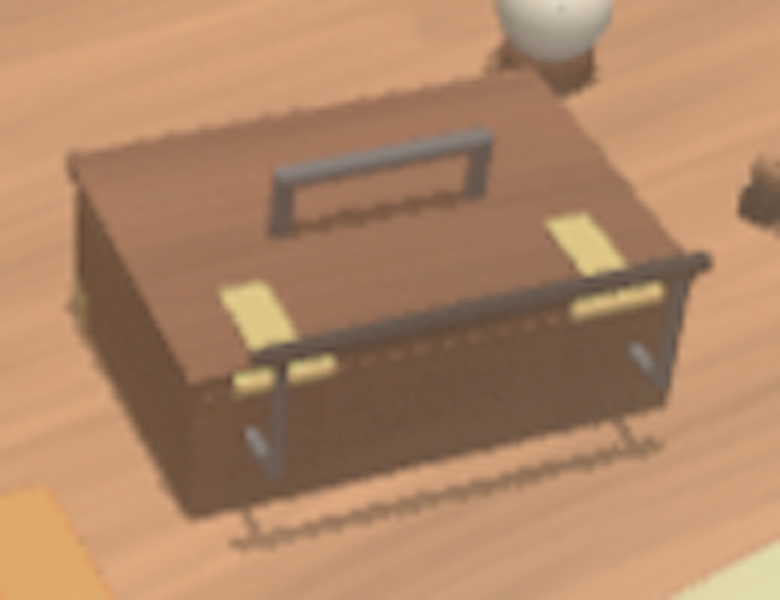

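The scene crop shows the handle from (275,176) to (488,136) and the rail from (255,354) to (707,262), in crop pixels. I'll triangulate both from the two views.

```bash
python3 - <<'E'
from h import *
a=cam('top');b=cam('scene')
def tri(pa,pb):
    o1,d1=ray(a,*pa);o2,d2=ray(b,*pb)
    t=np.linalg.lstsq(np.c_[d1,-d2],o2-o1,rcond=None)[0]
    p,q=o1+t[0]*d1,o2+t[1]*d2; return (p+q)/2,np.linalg.norm(p-q)
f=lambda u,v:(u/6+255-.4,v/6+165-.4)
P={'hL':((209.1,187.6),f(488,136)),'hR':((250,198.7),f(275,176)),'rL':((200,143),f(707,262)),'rR':((280.9,162.7),f(255,354))}
R={k:tri(*v) for k,v in P.items()}
for k in R: print(k,R[k][0].round(4),R[k][1].round(4))
for k in 'hr':
    d=R[k+'L'][0]-R[k+'R'][0];print(k,((R[k+'L'][0]+R[k+'R'][0])/2).round(4),np.linalg.norm(d),np.degrees(np.arctan2(-d[0],d[1])))
E
```

```text
hL [0.5538 0.2188 0.1323] 0.0022
hR [0.524  0.104  0.1325] 0.0041
rL [0.6835 0.2491 0.121 ] 0.0027
rR [0.6277 0.0177 0.1266] 0.0035
h [0.5389 0.1614 0.1324] 0.11859922396775816 -14.558093921790906
r [0.6556 0.1334 0.1238] 0.2380940284833054 -13.572960365170958
```

Emit:
drive_tool --steps '[{"translation": [-3.67, -2.7, 0], "twist": 0, "gripper": 8.5}, {"translation": [-3.67, -2.7, 0], "twist": 0, "gripper": 8.5}, {"translation": [-3.67, -2.7, 0], "twist": 0, "gripper": 8.5}, {"translation": [-3.67, -2.7, 0], "twist": 0, "gripper": 8.5}, {"translation": [-3.67, -2.7, 0], "twist": 0, "gripper": 8.5}, {"translation": [-3.67, -2.7, 0], "twist": 0, "gripper": 8.5}, {"translation": [-3.67, -2.7, 0], "twist": 0, "gripper": 8.5}, {"translation": [-3.67, -2.7, 0], "twist": 0, "gripper": 8.5}, {"translation": [-3.67, -2.7, 0], "twist": 0, "gripper": 8.5}, {"translation": [-3.67, -2.7, 0], "twist": 0, "gripper": 8.5}, {"translation": [-3.67, -2.7, 0], "twist": 0, "gripper": 8.5}, {"translation": [-3.67, -2.7, 0], "twist": 0, "gripper": 8.5}]'

```text
clock: 1.6
eef_pos: [0.5404, 0.1595, 0.2317]
orientation: [[-0.928, 0.373, 0.001], [0.373, 0.928, 0.0], [-0.0, 0.001, -1.0]]
ft_force: [0.2, 1.1, 0.6]
finger_gap: 0.0854
finger_force: 0.0
```

Emit:
drive_tool --steps '[{"translation": [0, 0, 0], "twist": 8.2, "gripper": 8.5}, {"translation": [0, 0, 0], "twist": 8.2, "gripper": 8.5}, {"translation": [0, 0, 0], "twist": 8.2, "gripper": 8.5}, {"translation": [0, 0, 0], "twist": 8.2, "gripper": 8.5}, {"translation": [0, 0, 0], "twist": 8.2, "gripper": 8.5}, {"translation": [0, 0, 0], "twist": 8.2, "gripper": 8.5}, {"translation": [0, 0, 0], "twist": 8.2, "gripper": 8.5}, {"translation": [0, 0, 0], "twist": 8.2, "gripper": 8.5}, {"translation": [0, 0, 0], "twist": 8.2, "gripper": 8.5}, {"translation": [0, 0, 0], "twist": 8.2, "gripper": 8.5}, {"translation": [0, 0, 0], "twist": 0, "gripper": 8.5}]'

```text
clock: 2.7
eef_pos: [0.5396, 0.1613, 0.2314]
orientation: [[0.242, 0.97, 0.0], [0.97, -0.242, -0.0], [0.0, 0.0, -1.0]]
ft_force: [0.6, -0.3, -0.4]
finger_gap: 0.0848
finger_force: 0.0
```

```bash
python3 - <<'E'
from h import *
obs();c=cam('wrist','w1.png')
for p in ([.5538,.2188,.1323],[.524,.104,.1325]): print(proj(c,p))
E
```

```text
clock 2.7
q [-0.7997, 0.314, 0.4964, 1.8536, -0.1738, 1.0166, -0.4761]
joint_velocities [0.0148, -0.0021, -0.0227, -0.0017, 0.011, -0.0007, 0.1365]
joint_efforts [-0.2031, -42.451, 5.5145, -26.3324, -0.0807, 0.0043, -1.388]
eef_pos [0.5396, 0.1613, 0.2314]
orientation [[0.2418, 0.9703, 0.0001], [0.9703, -0.2418, -0.0], [0.0, 0.0001, -1.0]]
ft_force [0.5848, -0.2522, -0.4102]
moment [0.0073, -0.0283, 0.0063]
finger_force 0.0
finger_gap 0.0848
[280.54317437 120.12101021]
[278.79964787 290.83999902]
```

View pics/w1.png

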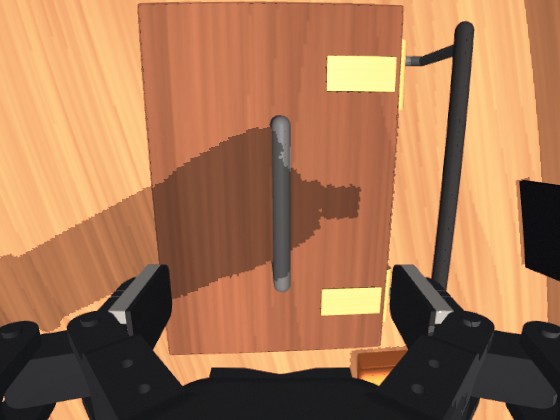

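The handle appears at (281,118)–(282,290), within about 3 px of the prediction. Descending and gripping.

Emit:
drive_tool --steps '[{"translation": [0, 0, 3], "twist": 0, "gripper": 8.5}, {"translation": [0, 0, 3], "twist": 0, "gripper": 8.5}, {"translation": [0, 0, 3], "twist": 0, "gripper": 8.5}, {"translation": [0, 0, 2], "twist": 0, "gripper": 8.5}, {"translation": [0, 0, 0.6], "twist": 0, "gripper": 8.5}, {"translation": [0, 0, 0], "twist": 0, "gripper": 3.0}, {"translation": [0, 0, 0], "twist": 0, "gripper": 3.0}, {"translation": [0, 0, 0], "twist": 0, "gripper": 3.0}, {"translation": [0, 0, 0], "twist": 0, "gripper": 0.8}, {"translation": [0, 0, 0], "twist": 0, "gripper": 0.8}, {"translation": [0, 0, 0], "twist": 0, "gripper": 0.8}, {"translation": [0, 0, 0], "twist": 0, "gripper": 0.8}]' --grip_force 40

```text
clock: 3.95
eef_pos: [0.54, 0.1613, 0.1157]
orientation: [[0.241, 0.971, 0.001], [0.971, -0.241, 0.0], [0.001, 0.001, -1.0]]
ft_force: [1.1, 0.5, 1.1]
finger_gap: 0.0105
finger_force: 38.9
```

Emit:
drive_tool --steps '[{"translation": [0, 0.26, -0.42], "twist": 0, "gripper": 0.8}, {"translation": [0, 0.29, -0.4], "twist": 0, "gripper": 0.8}, {"translation": [0, 0.3, -0.39], "twist": 0, "gripper": 0.8}, {"translation": [0, 0.32, -0.37], "twist": 0, "gripper": 0.8}, {"translation": [0, 0.34, -0.36], "twist": 0, "gripper": 0.8}, {"translation": [0, 0.35, -0.34], "twist": 0, "gripper": 0.8}, {"translation": [0, 0.37, -0.32], "twist": 0, "gripper": 0.8}, {"translation": [0, 0.39, -0.31], "twist": 0, "gripper": 0.8}, {"translation": [0, 0.4, -0.28], "twist": 0, "gripper": 0.8}, {"translation": [0, 0.41, -0.27], "twist": 0, "gripper": 0.8}, {"translation": [0, 0.43, -0.24], "twist": 0, "gripper": 0.8}, {"translation": [0, 0.44, -0.23], "twist": 0, "gripper": 0.8}]'

```text
clock: 5.15
eef_pos: [0.5763, 0.1524, 0.1549]
orientation: [[0.239, 0.971, -0.012], [0.971, -0.239, 0.002], [-0.001, -0.012, -1.0]]
ft_force: [-16.8, 5.6, 7.6]
finger_gap: 0.0104
finger_force: 39.8
```

Emit:
drive_tool --steps '[{"translation": [0, 0.43, -0.29], "twist": 0, "gripper": 0.8}, {"translation": [0, 0.44, -0.27], "twist": 0, "gripper": 0.8}, {"translation": [0, 0.45, -0.24], "twist": 0, "gripper": 0.8}, {"translation": [0, 0.47, -0.2], "twist": 0, "gripper": 0.8}, {"translation": [0, 0.48, -0.11], "twist": 0, "gripper": 0.8}, {"translation": [0, 0.48, -0.09], "twist": 0, "gripper": 0.8}, {"translation": [0, 0.49, -0.06], "twist": 0, "gripper": 0.8}, {"translation": [0, 0.49, -0.04], "twist": 0, "gripper": 0.8}, {"translation": [0, 0.49, -0.01], "twist": 0, "gripper": 0.8}, {"translation": [0, 0.49, 0], "twist": 0, "gripper": 0.8}]'

```text
clock: 6.15
eef_pos: [0.6262, 0.1403, 0.1704]
orientation: [[0.24, 0.971, -0.002], [0.971, -0.24, 0.003], [0.002, -0.003, -1.0]]
ft_force: [-8.6, 2.8, 9.7]
finger_gap: 0.0104
finger_force: 41.0
```

Emit:
drive_tool --steps '[{"translation": [0, 0.45, 0.02], "twist": 0, "gripper": 0.8}, {"translation": [0, 0.45, 0.03], "twist": 0, "gripper": 0.8}, {"translation": [0, 0.4, 0.04], "twist": 0, "gripper": 0.8}, {"translation": [0, 0, 0], "twist": 0, "gripper": 0.8}, {"translation": [0, 0, 0], "twist": 0, "gripper": 2.3}, {"translation": [0, 0, 0], "twist": 0, "gripper": 2.3}, {"translation": [0, 0, 0], "twist": 0, "gripper": 2.3}]'

```text
clock: 6.85
eef_pos: [0.6411, 0.1353, 0.1681]
orientation: [[0.242, 0.97, 0.003], [0.97, -0.242, -0.0], [0.0, 0.003, -1.0]]
ft_force: [2.3, -0.5, 0.7]
finger_gap: 0.0227
finger_force: 0.0
```

Emit:
drive_tool --steps '[{"translation": [0, 0, -1], "twist": 0, "gripper": 2.3}, {"translation": [0, 0, -1.5], "twist": 0, "gripper": 2.3}, {"translation": [0, 0, -3], "twist": 0, "gripper": 2.3}, {"translation": [0, 0, -4], "twist": 0, "gripper": 2.3}, {"translation": [0, 0, -4], "twist": 0, "gripper": 0}, {"translation": [0, 0, -2], "twist": 0, "gripper": 0}, {"translation": [0, -4, 0], "twist": 0, "gripper": 0}, {"translation": [0, -4, 0], "twist": 0, "gripper": 0}, {"translation": [0, -4, 0], "twist": 0, "gripper": 0}, {"translation": [0, -2.5, 0], "twist": 0, "gripper": 0}, {"translation": [0, 0, 0], "twist": 0, "gripper": 0}]'

```text
clock: 7.95
eef_pos: [0.4963, 0.1724, 0.3231]
orientation: [[0.238, 0.971, -0.001], [0.971, -0.238, 0.002], [0.002, -0.001, -1.0]]
ft_force: [0.5, -0.2, 1.4]
finger_gap: -0.0001
finger_force: 0.0
```

```bash
python3 - <<'E'
from h import *
c=cam('scene','s2.png')
x=np.array([.970,-.242]);y=np.array([.242,.970]);h=np.array([.6255,.1409])
for th in (60,65,70,75,80):
    t=np.deg2rad(th)
    print(th,[proj(c,[*(h+x*(-.186*np.cos(t)+.012*np.sin(t))+s*y),.08+.186*np.sin(t)+.012*np.cos(t)]).round() for s in(-.138,.138)])
E
```

```text
60 [array([276., 166.]), array([365., 151.])]
65 [array([278., 167.]), array([367., 152.])]
70 [array([280., 168.]), array([370., 152.])]
75 [array([282., 169.]), array([373., 154.])]
80 [array([284., 172.]), array([377., 156.])]
```

View pics/s2.png

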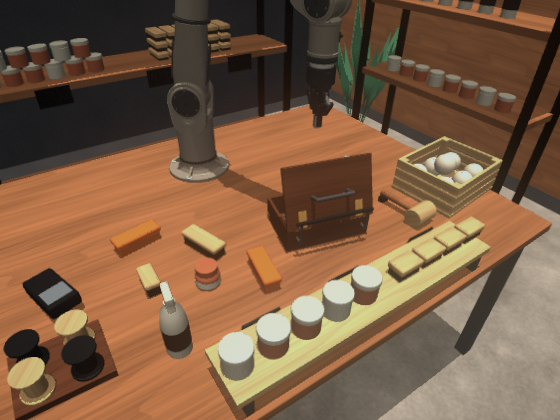

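The lid is standing at about 73–75°, with its top edge at (284,171)–(371,156), and the closed fingers are clear in front of it. Now pushing from the inner side.

Emit:
drive_tool --steps '[{"translation": [0, 0, 4], "twist": 0, "gripper": 0}, {"translation": [0, 0, 4], "twist": 0, "gripper": 0}, {"translation": [0, 0, 2.3], "twist": 0, "gripper": 0}, {"translation": [0, 2, 0], "twist": 0, "gripper": 0}, {"translation": [0, 2, 0], "twist": 0, "gripper": 0}, {"translation": [0, 0.8, 0], "twist": 0, "gripper": 0}, {"translation": [0, 0.4, 0], "twist": 0, "gripper": 0}, {"translation": [0, 0.4, 0], "twist": 0, "gripper": 0}, {"translation": [0, 0.4, 0], "twist": 0, "gripper": 0}, {"translation": [0, 0.4, 0], "twist": 0, "gripper": 0}, {"translation": [0, 0.4, 0], "twist": 0, "gripper": 0}, {"translation": [0, 0.4, 0], "twist": 0, "gripper": 0}]'

```text
clock: 9.2
eef_pos: [0.5697, 0.1538, 0.2232]
orientation: [[0.241, 0.971, 0.002], [0.971, -0.241, 0.003], [0.003, 0.002, -1.0]]
ft_force: [-12.2, -3.9, 31.8]
finger_gap: -0.0
finger_force: 17.2
```

Emit:
drive_tool --steps '[{"translation": [0, -0.5, 0], "twist": 0, "gripper": 0}, {"translation": [0, -0.8, 0], "twist": 0, "gripper": 0}, {"translation": [0, 0, -1], "twist": 0, "gripper": 0}, {"translation": [0, 0, -1], "twist": 0, "gripper": 0}, {"translation": [0, 0, 0], "twist": 0, "gripper": 0}]'

```text
clock: 9.7
eef_pos: [0.5573, 0.1574, 0.2407]
orientation: [[0.241, 0.971, 0.003], [0.971, -0.241, 0.001], [0.002, 0.002, -1.0]]
ft_force: [0.9, 0.7, 0.3]
finger_gap: -0.0001
finger_force: 0.0
```

```bash
python3 - <<'E'
from h import *
obs();c=cam('scene'); cv2.imwrite('pics/s3.png',cv2.resize(c['pixels'][80:250,250:400,::-1],None,fx=3.5,fy=3.5,interpolation=2))
E
```

```text
clock 9.7
q [-0.7682, 0.33, 0.4877, 1.8085, -0.1772, 1.0431, -0.4565]
joint_velocities [0.0048, 0.0185, -0.0029, 0.0221, -0.0057, -0.0221, 0.0069]
joint_efforts [-0.3208, -44.1416, 5.2252, -26.4516, 0.0459, 0.2659, -0.0575]
eef_pos [0.5573, 0.1574, 0.2407]
orientation [[0.2405, 0.9706, 0.0027], [0.9706, -0.2405, 0.0013], [0.0019, 0.0023, -1.0]]
ft_force [0.9442, 0.6616, 0.2665]
moment [-0.0305, -0.044, 0.0178]
finger_force 0.0
finger_gap -0.0001
```

View pics/s3.png

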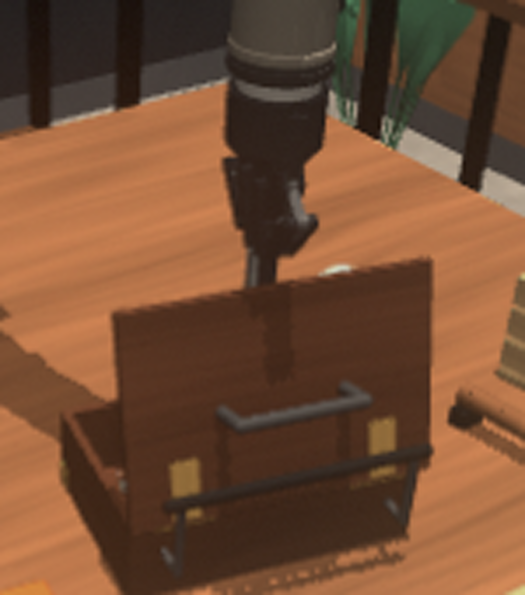

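The fingers are in front of the lid. The knuckles above the slim tips had caught the lid's edge, so I raised the tool and will now push with the tips only.

Emit:
drive_tool --steps '[{"translation": [0, 0.5, 0], "twist": 0, "gripper": 0}, {"translation": [0, 0.5, 0], "twist": 0, "gripper": 0}, {"translation": [0, 0.4, 0], "twist": 0, "gripper": 0}, {"translation": [0, 0.4, 0], "twist": 0, "gripper": 0}, {"translation": [0, 0.4, 0], "twist": 0, "gripper": 0}, {"translation": [0, 0.4, 0], "twist": 0, "gripper": 0}]'

```text
clock: 10.35
eef_pos: [0.5817, 0.1507, 0.2387]
orientation: [[0.241, 0.971, -0.0], [0.971, -0.241, 0.0], [-0.0, -0.0, -1.0]]
ft_force: [-2.7, 1.2, 2.7]
finger_gap: -0.0002
finger_force: 1.8
```

Emit:
drive_tool --steps '[{"translation": [0, 0.4, 0], "twist": 0, "gripper": 0}, {"translation": [0, 0.4, 0], "twist": 0, "gripper": 0}, {"translation": [0, 0.4, 0], "twist": 0, "gripper": 0}, {"translation": [0, 0.4, 0], "twist": 0, "gripper": 0}, {"translation": [0, 0.4, 0], "twist": 0, "gripper": 0}, {"translation": [0, 0.4, 0], "twist": 0, "gripper": 0}, {"translation": [0, 0.4, 0], "twist": 0, "gripper": 0}, {"translation": [0, 0.4, 0], "twist": 0, "gripper": 0}, {"translation": [0, 0.4, 0], "twist": 0, "gripper": 0}, {"translation": [0, 0.4, 0], "twist": 0, "gripper": 0}, {"translation": [0, 0.4, 0], "twist": 0, "gripper": 0}]'

```text
clock: 11.45
eef_pos: [0.6241, 0.1402, 0.2384]
orientation: [[0.241, 0.971, -0.001], [0.971, -0.241, -0.0], [-0.0, -0.001, -1.0]]
ft_force: [-3.2, 1.5, -2.1]
finger_gap: -0.0001
finger_force: 1.4
```

Emit:
drive_tool --steps '[{"translation": [0, 0.25, 0], "twist": 0, "gripper": 0}, {"translation": [0, 0.25, 0], "twist": 0, "gripper": 0}, {"translation": [0, 0.25, 0], "twist": 0, "gripper": 0}, {"translation": [0, 0.25, 0], "twist": 0, "gripper": 0}, {"translation": [0, 0.2, 0], "twist": 0, "gripper": 0}, {"translation": [0, 0.2, 0], "twist": 0, "gripper": 0}, {"translation": [0, 0.2, 0], "twist": 0, "gripper": 0}, {"translation": [0, 0.2, 0], "twist": 0, "gripper": 0}, {"translation": [0, 0.15, 0], "twist": 0, "gripper": 0}, {"translation": [0, 0.15, 0], "twist": 0, "gripper": 0}, {"translation": [0, 0.15, 0], "twist": 0, "gripper": 0}, {"translation": [0, 0.15, 0], "twist": 0, "gripper": 0}]'

```text
clock: 12.65
eef_pos: [0.6476, 0.1343, 0.2388]
orientation: [[0.241, 0.971, 0.0], [0.971, -0.241, 0.0], [0.0, 0.0, -1.0]]
ft_force: [-3.1, 0.4, -1.0]
finger_gap: -0.0004
finger_force: 1.1
```

Emit:
drive_tool --steps '[{"translation": [0, 0.15, 0], "twist": 0, "gripper": 0}, {"translation": [0, 0.15, 0], "twist": 0, "gripper": 0}, {"translation": [0, 0.15, 0], "twist": 0, "gripper": 0}, {"translation": [0, 0.15, 0], "twist": 0, "gripper": 0}]'

```text
clock: 13.05
eef_pos: [0.6534, 0.1329, 0.2389]
orientation: [[0.241, 0.971, 0.0], [0.971, -0.241, 0.0], [0.0, 0.0, -1.0]]
ft_force: [-2.5, 1.3, -1.5]
finger_gap: -0.0002
finger_force: 1.1
```

Emit:
drive_tool --steps '[{"translation": [0, 0.13, 0], "twist": 0, "gripper": 0}, {"translation": [0, 0.13, 0], "twist": 0, "gripper": 0}, {"translation": [0, 0.13, 0], "twist": 0, "gripper": 0}, {"translation": [0, 0.13, 0], "twist": 0, "gripper": 0}]'

```text
clock: 13.45
eef_pos: [0.6585, 0.1317, 0.2388]
orientation: [[0.241, 0.971, 0.0], [0.971, -0.241, 0.0], [0.0, 0.0, -1.0]]
ft_force: [-2.7, 0.6, -2.1]
finger_gap: 0.0001
finger_force: 1.1
```

Emit:
drive_tool --steps '[{"translation": [0, 0.13, 0], "twist": 0, "gripper": 0}, {"translation": [0, 0.13, 0], "twist": 0, "gripper": 0}, {"translation": [0, 0.13, 0], "twist": 0, "gripper": 0}]'

```text
clock: 13.75
eef_pos: [0.6593, 0.1315, 0.2387]
orientation: [[0.24, 0.971, -0.007], [0.971, -0.24, 0.001], [-0.001, -0.007, -1.0]]
ft_force: [-16.3, 1.6, 7.9]
finger_gap: 0.0002
finger_force: 9.0
```

The force rose to 16 N with no further movement, so the lid is on the stop rail. Backing off and going to the brush.

Emit:
drive_tool --steps '[{"translation": [0, 0, 0], "twist": 0, "gripper": 0}, {"translation": [0, -1, 0], "twist": 0, "gripper": 0}, {"translation": [0, -3, 0], "twist": 0, "gripper": 0}, {"translation": [0, -4, 0], "twist": 0, "gripper": 0}, {"translation": [-4.5, -0.6, 0], "twist": 0, "gripper": 0}, {"translation": [-4.5, -0.6, 0], "twist": 0, "gripper": 0}, {"translation": [-4.5, -0.6, 0], "twist": 0, "gripper": 8.5}, {"translation": [-4.5, -0.6, 0], "twist": 0, "gripper": 8.5}, {"translation": [-4.5, -0.6, 0], "twist": 0, "gripper": 8.5}, {"translation": [-4.5, -0.6, 0], "twist": 0, "gripper": 8.5}, {"translation": [-4.5, -0.6, 0], "twist": 0, "gripper": 8.5}, {"translation": [-4.4, -0.5, 0], "twist": 0, "gripper": 8.5}]'

```text
clock: 14.95
eef_pos: [0.4522, -0.1896, 0.2397]
orientation: [[0.241, 0.97, 0.004], [0.97, -0.241, -0.001], [-0.0, 0.004, -1.0]]
ft_force: [0.4, -0.1, -0.3]
finger_gap: 0.0843
finger_force: 0.0
```

Emit:
drive_tool --steps '[{"translation": [0, 0, 0], "twist": 8.3, "gripper": 8.5}, {"translation": [0, 0, 0], "twist": 8.3, "gripper": 8.5}, {"translation": [0, 0, 0], "twist": 8.3, "gripper": 8.5}, {"translation": [0, 0, 0], "twist": 8.3, "gripper": 8.5}, {"translation": [0, 0, 0], "twist": 8.3, "gripper": 8.5}, {"translation": [0, 0, 0], "twist": 8.3, "gripper": 8.5}, {"translation": [0, 0, 0], "twist": 8.3, "gripper": 8.5}, {"translation": [0, 0, 0], "twist": 0, "gripper": 8.5}]'

```text
clock: 15.75
eef_pos: [0.4531, -0.1878, 0.2393]
orientation: [[0.952, 0.307, 0.002], [0.307, -0.952, -0.001], [0.002, 0.002, -1.0]]
ft_force: [1.0, 0.3, 0.1]
finger_gap: 0.085
finger_force: 0.0
```

```bash
python3 - <<'E'
from h import *
o=obs();c=cam('wrist','w2.png')
hsv=cv2.cvtColor(c['pixels'],cv2.COLOR_RGB2HSV)
m=((hsv[...,0]>20)&(hsv[...,0]<36)&(hsv[...,2]>110)&(hsv[...,1]<150)).astype('uint8')
n,l,s,_=cv2.connectedComponentsWithStats(m)
for i in range(1,n):
    if s[i,4]>1500:
        ct=cv2.findContours((l==i).astype('uint8'),0,2)[0][0]
        r=cv2.minAreaRect(ct);P=np.array([onz(c,*p,.048)[:2] for p in cv2.boxPoints(r)])
        e=[P[1]-P[0],P[2]-P[1]];L=[np.linalg.norm(x) for x in e];k=e[int(np.argmax(L))]
        print(s[i],r,P.mean(0),L,np.degrees(np.arctan2(k[1],k[0])))
c=cam('scene');x=np.array([.970,-.242]);y=np.array([.242,.970]);h=np.array([.6255,.1409])
for th in (98,102,106):
    t=np.deg2rad(th)
    print(th,[proj(c,[*(h+x*(-.186*np.cos(t)+.012*np.sin(t))+s*y),.08+.186*np.sin(t)+.012*np.cos(t)]).round(1) for s in(-.138,.138)])
w=cv2.imread('pics/w2.png')[:420,:];q=cv2.resize(c['pixels'][120:260,250:400,::-1],None,fx=1.6,fy=3,interpolation=2)
cv2.imwrite('pics/mix.png',np.hstack([w,q]))
E
```

```text
clock 15.75
q [-0.4605, 0.1982, 0.8402, 2.0185, -0.1756, 0.9943, -0.7931]
joint_velocities [0.0131, -0.0013, -0.0222, 0.002, 0.0068, 0.0031, 0.1415]
joint_efforts [-0.2298, -27.227, 4.7705, -25.9643, -0.0578, -0.0035, -1.4271]
eef_pos [0.4531, -0.1878, 0.2393]
orientation [[0.9517, 0.3069, 0.0024], [0.3069, -0.9517, -0.0012], [0.0019, 0.0018, -1.0]]
ft_force [1.0033, 0.3301, 0.0727]
moment [-0.0262, 0.0413, 0.0221]
finger_force 0.0
finger_gap 0.085
[ 250  114   52   64 2423] ((275.5, 145.5), (63.0, 51.0), 90.0) [ 0.48533055 -0.17363848] [np.float64(0.04453985729017025), np.float64(0.05573489110075491)] -161.36991455819623
[ 452  145   66   87 2915] ((485.0375061035156, 188.28836059570312), (35.416770935058594, 86.30718994140625), 24.590116500854492) [ 0.50886426 -0.37253545] [np.float64(0.07861614607040646), np.float64(0.035820372406684654)] -1.1232982991906855
98 [array([292.5, 184.2]), array([387.7, 166.6])]
102 [array([294.3, 187.9]), array([390. , 169.9])]
106 [array([296.1, 191.9]), array([392.3, 173.4])]
```

View pics/mix.png

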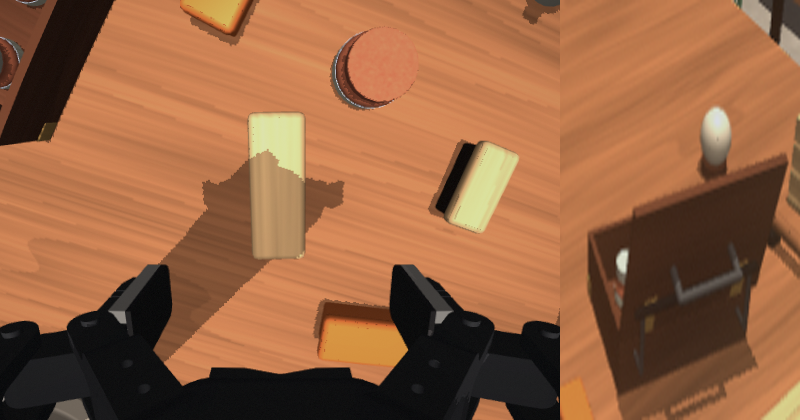

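In the wrist view the brush spans columns 248–305 and rows 112–259, aligned with the tool. The scene inset shows the lid's top edge at about (295.6,189)–(390.6,172), which fits fully open.

```bash
python3 - <<'E'
from h import *
c=cam('wrist');o=bot.get_obs();R=np.array(o['orientation']);p=np.array(o['eef_pos'])
B=np.array([onz(c,u,v,.048) for u,v in((248,112),(305,112),(304,259),(251,259))])
print(B.round(4),B.mean(0),np.linalg.norm(B[0]-B[1]),np.linalg.norm(B[0]-B[3]),np.linalg.norm(B[1]-B[2]))
d=B.mean(0)-p;print('tool delta cm',(R.T@d*100).round(2))
k=(B[0]+B[1]-B[2]-B[3]);print('yaw',np.degrees(np.arctan2(k[1],k[0])),'tool x yaw',np.degrees(np.arctan2(R[1,0],R[0,0])))
E
```

```text
[[ 0.5055 -0.1412  0.048 ]
 [ 0.521  -0.1884  0.048 ]
 [ 0.3911 -0.2325  0.048 ]
 [ 0.3752 -0.184   0.048 ]] [ 0.44820932 -0.18648757  0.048     ] 0.04969901189734112 0.13719422704813097 0.1371888597895144
tool delta cm [-0.42 -0.24 19.11]
yaw 18.46587322072089 tool x yaw 18.160442728760167
```

Emit:
drive_tool --steps '[{"translation": [-0.42, -0.24, 4], "twist": -0.3, "gripper": 8.5}, {"translation": [0, 0, 4.5], "twist": 0, "gripper": 8.5}, {"translation": [0, 0, 4.5], "twist": 0, "gripper": 8.5}, {"translation": [0, 0, 4], "twist": 0, "gripper": 8.5}, {"translation": [0, 0, 3], "twist": 0, "gripper": 8.5}, {"translation": [0, 0, 1.6], "twist": 0, "gripper": 8.5}, {"translation": [0, 0, 0.6], "twist": 0, "gripper": 8.5}, {"translation": [0, 0, 0], "twist": 0, "gripper": 6.0}, {"translation": [0, 0, 0], "twist": 0, "gripper": 4.8}, {"translation": [0, 0, 0], "twist": 0, "gripper": 4.8}, {"translation": [0, 0, 0], "twist": 0, "gripper": 4.8}, {"translation": [0, 0, 0], "twist": 0, "gripper": 4.8}]' --grip_force 40

```text
clock: 17.1
eef_pos: [0.4486, -0.1865, 0.018]
orientation: [[0.949, 0.314, 0.002], [0.314, -0.949, -0.0], [0.002, 0.001, -1.0]]
ft_force: [-0.6, -0.5, 7.9]
finger_gap: 0.0516
finger_force: 43.0
```

Emit:
drive_tool --steps '[{"translation": [0, 0, -1], "twist": 0, "gripper": 4.8}, {"translation": [0, 0, -2.5], "twist": 0, "gripper": 4.8}, {"translation": [0, 0, -4], "twist": 0, "gripper": 4.8}, {"translation": [0, 0, -4], "twist": 0, "gripper": 4.8}, {"translation": [0, 0, -4], "twist": 0, "gripper": 4.8}, {"translation": [0, 0, -2.5], "twist": 0, "gripper": 4.8}, {"translation": [0, 0, 0], "twist": 6.48, "gripper": 4.8}, {"translation": [0, 0, 0], "twist": 6.48, "gripper": 4.8}, {"translation": [0, 0, 0], "twist": 6.48, "gripper": 4.8}, {"translation": [0, 0, 0], "twist": 6.48, "gripper": 4.8}, {"translation": [0, 0, 0], "twist": 6.48, "gripper": 4.8}, {"translation": [0, 0, 0], "twist": 0, "gripper": 4.8}]'

```text
clock: 18.3
eef_pos: [0.4472, -0.1858, 0.197]
orientation: [[0.97, -0.245, -0.0], [-0.245, -0.97, 0.0], [-0.001, -0.0, -1.0]]
ft_force: [0.2, 1.3, -2.4]
finger_gap: 0.0513
finger_force: 42.5
```

Emit:
drive_tool --steps '[{"translation": [0, -2, 0], "twist": 0, "gripper": 4.8}, {"translation": [0, -4.2, 0], "twist": 0, "gripper": 4.8}, {"translation": [0, -4.2, 0], "twist": 0, "gripper": 4.8}, {"translation": [0, -4.2, 0], "twist": 0, "gripper": 4.8}, {"translation": [0, -4.2, 0], "twist": 0, "gripper": 4.8}, {"translation": [0, -4.2, 0], "twist": 0, "gripper": 4.8}, {"translation": [0, -4.2, 0], "twist": 0, "gripper": 4.8}, {"translation": [0, -4.2, 0], "twist": 0, "gripper": 4.8}, {"translation": [0, -4.2, 0], "twist": 0, "gripper": 4.8}, {"translation": [0, -4.2, 0], "twist": 0, "gripper": 4.8}, {"translation": [0, -2.5, 0], "twist": 0, "gripper": 4.8}, {"translation": [0, 0, 0], "twist": 0, "gripper": 4.8}]'

```text
clock: 19.5
eef_pos: [0.5507, 0.2294, 0.1965]
orientation: [[0.972, -0.234, -0.0], [-0.234, -0.972, 0.001], [-0.0, -0.001, -1.0]]
ft_force: [-0.1, 0.5, -2.1]
finger_gap: 0.0516
finger_force: 42.5
```

```bash
python3 - <<'E'
from h import *
o=obs();c=cam('wrist','w3.png')
x=np.array([.970,-.242]);y=np.array([.242,.970]);k=np.array([.538,.1627])
for a,b in ((-.09,.135),(-.09,-.135),(.09,.135),(.09,-.135)): print(a,b,proj(c,[*(k+a*x+b*y),.08]))
for a in (-.082,.082): print('part',proj(c,[*(k+a*x),.063]))
E
```

```text
clock 19.5
q [-1.1226, 0.5054, 0.8578, 1.826, -0.4466, 1.0154, -1.8912]
joint_velocities [0.0316, -0.0309, 0.0551, 0.061, 0.0369, -0.0013, 0.0219]
joint_efforts [0.2355, -45.3891, 12.5851, -25.399, -0.1226, 0.0002, -0.2938]
eef_pos [0.5507, 0.2294, 0.1965]
orientation [[0.9722, -0.2341, -0.0001], [-0.2341, -0.9722, 0.0009], [-0.0003, -0.0008, -1.0]]
ft_force [-0.1294, 0.4874, -2.1458]
moment [0.0079, 0.0082, -0.0042]
finger_force 42.5307
finger_gap 0.0516
-0.09 0.135 [193.06758959 310.33111726]
-0.09 -0.135 [528.08505179 309.69306227]
0.09 0.135 [179.53963096  66.57130279]
0.09 -0.135 [570.9218665   77.15320205]
part [361.36022777 292.47662923]
part [375.83606387  82.73316715]
```

View pics/w3.png

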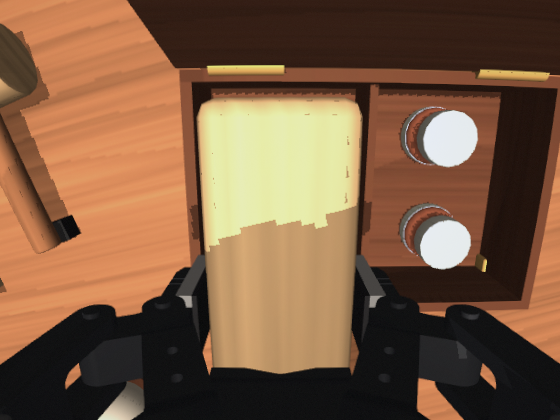

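The compartment is in view with its back-left corner at (181,69) against a predicted (180,67), so the brush is well placed above it. Lowering.

Emit:
drive_tool --steps '[{"translation": [0.35, 0.28, 0], "twist": 0.4, "gripper": 4.8}, {"translation": [0, 0, 3], "twist": 0, "gripper": 4.8}, {"translation": [0, 0, 3], "twist": 0, "gripper": 4.8}, {"translation": [0, 0, 3], "twist": 0, "gripper": 4.8}, {"translation": [0, 0, 3], "twist": 0, "gripper": 4.8}, {"translation": [0, 0, 2], "twist": 0, "gripper": 4.8}, {"translation": [0, 0, 1.2], "twist": 0, "gripper": 4.8}, {"translation": [0, 0, 0.6], "twist": 0, "gripper": 4.8}, {"translation": [0, 0, 0.3], "twist": 0, "gripper": 4.8}, {"translation": [0, 0, 0.2], "twist": 0, "gripper": 4.8}, {"translation": [0, 0, 0], "twist": 0, "gripper": 4.8}]'

```text
clock: 20.65
eef_pos: [0.5541, 0.2206, 0.0344]
orientation: [[0.968, -0.251, 0.001], [-0.251, -0.968, 0.001], [0.001, -0.001, -1.0]]
ft_force: [-0.1, -0.3, -1.2]
finger_gap: 0.0516
finger_force: 42.5
```

Emit:
drive_tool --steps '[{"translation": [-0.15, -0.45, 0], "twist": -0.5, "gripper": 4.8}, {"translation": [0, 0, 0.2], "twist": 0, "gripper": 4.8}, {"translation": [0, 0, 0.2], "twist": 0, "gripper": 4.8}, {"translation": [0, 0, 0.15], "twist": 0, "gripper": 4.8}, {"translation": [0, 0, 0.1], "twist": 0, "gripper": 4.8}, {"translation": [0, 0, 0], "twist": 0, "gripper": 4.8}]'

```text
clock: 21.25
eef_pos: [0.5532, 0.225, 0.0271]
orientation: [[0.97, -0.243, -0.0], [-0.243, -0.97, -0.0], [-0.0, 0.0, -1.0]]
ft_force: [-0.9, 0.4, -2.1]
finger_gap: 0.0516
finger_force: 42.5
```

Emit:
drive_tool --steps '[{"translation": [0, 0, 0.1], "twist": 0, "gripper": 4.8}, {"translation": [0, 0, 0.1], "twist": 0, "gripper": 4.8}, {"translation": [0, 0, 0], "twist": 0, "gripper": 4.8}]'

```text
clock: 21.55
eef_pos: [0.5534, 0.2252, 0.026]
orientation: [[0.97, -0.243, -0.0], [-0.243, -0.97, 0.001], [-0.0, -0.001, -1.0]]
ft_force: [-3.1, -0.2, 6.1]
finger_gap: 0.051
finger_force: 43.5
```

Touching the floor (force +6 N). Release with a small opening, then rise.

Emit:
drive_tool --steps '[{"translation": [0, 0, 0], "twist": 0, "gripper": 5.4}, {"translation": [0, 0, 0], "twist": 0, "gripper": 6.4}, {"translation": [0, 0, 0], "twist": 0, "gripper": 6.6}, {"translation": [0, 0, 0], "twist": 0, "gripper": 6.6}, {"translation": [0, 0, -1], "twist": 0, "gripper": 6.6}, {"translation": [0, 0, -2.5], "twist": 0, "gripper": 6.6}, {"translation": [0, 0, -4], "twist": 0, "gripper": 6.6}, {"translation": [0, 0, -4], "twist": 0, "gripper": 6.6}, {"translation": [0, 0, -4], "twist": 0, "gripper": 6.6}, {"translation": [0, 0, -4], "twist": 0, "gripper": 6.6}, {"translation": [0, 0, -3], "twist": 0, "gripper": 6.6}, {"translation": [0, 0, 0], "twist": 0, "gripper": 6.6}]'

```text
clock: 22.75
eef_pos: [0.556, 0.2261, 0.2555]
orientation: [[0.97, -0.242, 0.007], [-0.242, -0.97, 0.005], [0.006, -0.007, -1.0]]
ft_force: [0.3, -0.4, 1.4]
finger_gap: 0.0664
finger_force: 0.0
```

```bash
python3 - <<'E'
from h import *
o=bot.get_obs();print(o['eef_pos'],o['ft_force'])
c=cam('wrist');s=cam('scene')
q=cv2.resize(s['pixels'][140:250,250:400,::-1],(240,420),interpolation=2)
cv2.imwrite('pics/fin.png',np.hstack([c['pixels'][:,:,::-1],q]))
E
```

```text
[0.55601787 0.22608783 0.25552446] [ 0.30917553 -0.42022395  1.36345169]
```

View pics/fin.png

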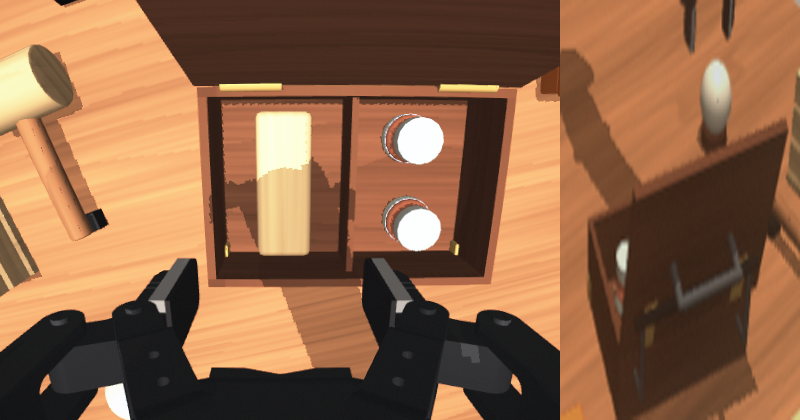

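The brush lies flat in the left compartment at (283,183), the jars stand in place, and the lid rests back on its rail. Handing in.

```bash
python3 -c "
from rig import bot
print(bot.job_done())"
```

```text
the job is handed in; nothing more can be done
None
```

The job is handed in at about 23 s on the robot's clock: the lid was leaned back gently until it met its stop (16 N, no further movement), the long brush lies flat, bristles down, in the left compartment, and I touched nothing else.

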